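# Decant barrel nuts into the lidded hardware box

### The arm

A 7-joint arm with a two-finger parallel gripper is mounted at the origin on a cart in front of the work surface, level with it; the furniture and walls round the work are solid. World frame = base frame: x ahead of the robot, y to its left, z up, the work surface at z = 0. Lengths are in m, angles in degrees, forces in N, time in s.
With the tool pointing down it reaches from about 0.35 to 0.775 m from the base axis. Payload 3.1 kg.
Tool frame: the origin (TCP) lies at the very end of the fingers, on their centre line; the grasp point (between the pads) lies 19 mm behind it; z points along the fingers, y is the line along which they close (so a half turn about z gives the same grasp; the last joint's range is limited). The gripper opens to 85 mm and grips with 20 to 120 N. Pads are 22 mm wide; open, the fingers measure 114 mm over their backs; the gripper's body (76 mm by 85 mm) begins 54 mm behind the grasp point. The pads swing forward as they close: fully open they stand 13 mm farther back than shut.
Start: joints at [71.007, 17.813, 0.802, 86.603, -0.252, 75.585, -1.558], TCP at [0.157, -0.527, 0.231] pointing down, gripper open.
Joint ranges: [-154.91, 154.91], [-16.99, 109.72], [-72.82, 74.43], [7.12, 147.25], [-82.49, 262.49], [11.32, 116.49], [-174.64, 174.64]. Speed limits (degrees/s): [159.86, 159.86, 180, 180, 180, 180, 180].

### API

Orientations are given as [roll, pitch, yaw] about the fixed x, y, z axes, in that order (R = Rz(yaw) Ry(pitch) Rx(roll)).
In Python, from station import robot gives the robot as it stands. Calls block until the motion is done:
- robot.move_to(position, orientation): joint-space move of the TCP to a pose.
- robot.line_to(position, orientation=None, velocity=0.15, f_stop=None): straight line of the TCP; orientation=None keeps the orientation; velocity is the mean speed in m/s. With f_stop (N) it stops when the force on the tool has changed by that much, and returns True; else False.
- robot.move_j(angles): joint-space move.
- robot.gripper_to(opening, force=None): opening from 0.0 (shut) to 1.0 (fully open); force is the grip in N (None keeps the last); returns when the fingers have stopped.
- robot.pause(seconds).
- robot.inverse_kinematics(position, orientation): joint angles nearest the present ones, or None.
- robot.sense(): the state.
- robot.grab_frame(name): name is "scene" or "top" or "wrist"; returns the picture (384x512x3 uint8, red, green, blue); there is no depth.
- robot.calibration(name): a dict with "mtx" (3x3 intrinsics, pixels), "extrinsics" (4x4, takes a point from world to camera coordinates); the wrist camera has in their place "T_tool_cam" (4x4, takes a point from camera to tool coordinates, whose origin is the TCP and whose axes are the flange's). Camera axes: x right, y up, looking along -z (the intrinsics and any distortion apply to the point x, -y, -z); pixel columns grow to the right and rows downward; lengths in m; the calibration is good to about 2 mm. A picture is of the moment at which its call begins: read the wrist's pose just before it. calibration takes no time and is no camera call.
A pose or a line that the arm cannot do raises robot.PlanningError and nothing moves.
- robot.close_job(): hands the job in; it is judged then, once.
The state is a dict: "time_s": time; "joint_positions": joint angles; "dq": joint speeds; "joint_torque": joint torques, N m; "tool_pos": TCP position; "eef_rot": TCP orientation; "contact_force": force on the tool from outside, world axes, zero at the start; "torque": the same for the moment, N m; "finger_gap": opening from 0.0 (shut) to 1.0 (fully open); "gripper_force": force on a finger pad.
Only numpy, scipy, OpenCV 4.12 (cv2) and the standard library are available. Lean on these libraries where they do the work, as an engineer would, in place of code of your own. Each camera call takes 0.05 s, during which the arm holds its last target. There are 200 camera calls.

### The job

Put the barrel nuts away: open the small cherry box right beside the cup fully (the nearer one, not its twin further back on the right; its lid lifts by the lip in front and stays back once past upright), pick up the wooden cup and tip all eight nuts out of it into the box, then stand the empty cup upright on the bench again and shut the lid. Leave the other things on the bench where they are.

Things in the scene. Friction and masses are not known exactly. Their poses are not given: they have to be found in the camera images.
- hardware_box: Small dark cherry box with a hinged lid, just right of the cup, screwed to the bench, 97 x 122 x 52 mm. Origin: centre of its underside. z up; -x its front (lip side, towards the robot), +x its back (hinge side), y along its width. Walls 42 mm high, outer faces at x -42 and +43 mm, y -60 and +60 mm; hollow from x -36 to +37 mm, y -54 to +54 mm; floor 5 mm up.
- hardware_box_lid (a joint): Lid angle, rad: 0 shut, 1.745 fully open; past about 1.5 it stays open by its own weight, below 1.4 it sinks shut slowly (free hinge, 0.05 N m s/rad damping, no catch). Hinge axis along the box's y at x +46, z 43 mm of the box. The lid (50 g) is a slab, when shut from x -44 to +44, y -61 to +61, z 43 to 52 mm; it overhangs the front wall by 2 mm.
- lid_lip (a point): Underside of the lid's front lip, at its middle and mid-depth; moves with the lid. The lip is a tongue 30 mm wide (along the box's y), 5 mm thick (z 45 to 50 mm when shut), standing 4 mm out from the lid's front edge, 6 mm out from the box's front wall: the place to lift the lid, with a fingertip hooked under it from in front.
- parts_cup: Round turned wooden cup, open at the top, 66 mm high, 59 mm in diameter with straight upright sides outside, about 100 g. Origin: centre of its underside; z is its axis, towards the mouth. The hollow flares from 40 mm across at the floor (6 mm up) to 53 mm at the rim. It starts upright on the bench with the eight nuts jumbled in its lower 40 mm.
- cup_rim (a point): Centre of the cup's mouth, 66 mm above its origin along its axis.
- nut0: Steel barrel nut (cross dowel) of eight alike: a bright cylinder 12 mm in diameter and 20 mm long with a dark cross bore at mid-length, 16 g; it starts in the cup. Origin: its centre; x is its axis. It slides down the cup's wood where that is steeper than about 20 degrees.
- nut1: Steel barrel nut (cross dowel) of eight alike: a bright cylinder 12 mm in diameter and 20 mm long with a dark cross bore at mid-length, 16 g; it starts in the cup. Origin: its centre; x is its axis. It slides down the cup's wood where that is steeper than about 20 degrees.
- nut2: Steel barrel nut (cross dowel) of eight alike: a bright cylinder 12 mm in diameter and 20 mm long with a dark cross bore at mid-length, 16 g; it starts in the cup. Origin: its centre; x is its axis. It slides down the cup's wood where that is steeper than about 20 degrees.
- nut3: Steel barrel nut (cross dowel) of eight alike: a bright cylinder 12 mm in diameter and 20 mm long with a dark cross bore at mid-length, 16 g; it starts in the cup. Origin: its centre; x is its axis. It slides down the cup's wood where that is steeper than about 20 degrees.
- nut4: Steel barrel nut (cross dowel) of eight alike: a bright cylinder 12 mm in diameter and 20 mm long with a dark cross bore at mid-length, 16 g; it starts in the cup. Origin: its centre; x is its axis. It slides down the cup's wood where that is steeper than about 20 degrees.
- nut5: Steel barrel nut (cross dowel) of eight alike: a bright cylinder 12 mm in diameter and 20 mm long with a dark cross bore at mid-length, 16 g; it starts in the cup. Origin: its centre; x is its axis. It slides down the cup's wood where that is steeper than about 20 degrees.
- nut6: Steel barrel nut (cross dowel) of eight alike: a bright cylinder 12 mm in diameter and 20 mm long with a dark cross bore at mid-length, 16 g; it starts in the cup. Origin: its centre; x is its axis. It slides down the cup's wood where that is steeper than about 20 degrees.
- nut7: Steel barrel nut (cross dowel) of eight alike: a bright cylinder 12 mm in diameter and 20 mm long with a dark cross bore at mid-length, 16 g; it starts in the cup. Origin: its centre; x is its axis. It slides down the cup's wood where that is steeper than about 20 degrees.
- octagon_block: Bystander: eight-sided wooden block with a small hole in one side, 89 mm across, 34 mm high. Origin: centre of its underside.
- turned_dish: Bystander: empty shallow turned dish of dark wood, 98 mm across, 19 mm high. Origin: centre of its underside.
- pencil: Bystander: pencil lying flat between the cup and the fixed pile of boards to its left (75 mm high), 177 mm long, 8 mm thick. Origin: centre of its underside.
- screwdriver: Bystander: screwdriver with a yellow handle, lying flat near the front edge, 185 mm long, 24 mm high. Origin: centre of its underside.

How it is judged:
By the outcome, as a careful person would: the job done as asked, in the order asked, and still so for the second after the job is handed in, with the robot touching nothing.
It also fails if it takes over 72 s, if anything falls off the work surface, if the arm or the gripper's body presses on something with over 40 N, if the wrist force passes 120 N, or if a joint passes its speed limit or range.

## Working session

There is one attempt and no reset: what is moved stays moved. The work goes in short steps, each a Python script; the robot and the scene stay as the last script left them, time stands still between calls to the robot, and variables do not carry over. Pictures are saved under pics/ and viewed, at most 10 in all, crops included, and the job is handed in when it is done.

```bash
mkdir -p pics; ls
python3 - <<'E'
from station import robot
import cv2,numpy as np
np.set_printoptions(precision=4,suppress=True)
for n in ("scene","top"):
    cv2.imwrite(f"pics/{n}0.png",robot.grab_frame(n)[:,:,::-1]); c=robot.calibration(n); print(n,{k:np.array(v) if not isinstance(v,str) else v for k,v in c.items()})
c=robot.calibration("wrist");print({k:np.array(v) for k,v in c.items()})
print(robot.sense())
E
```

```text
pics
station.py
scene {'mtx': array([[373.9851,   0.    , 253.7547],
       [  0.    , 373.9851, 197.0269],
       [  0.    ,   0.    ,   1.    ]]), 'extrinsics': array([[-0.8761, -0.4821, -0.0111,  0.2329],
       [ 0.3012, -0.5651,  0.7681, -0.3839],
       [-0.3766,  0.6696,  0.6402, -0.4787],
       [ 0.    ,  0.    ,  0.    ,  1.    ]])}
top {'mtx': array([[438.4956,   0.    , 257.1701],
       [  0.    , 438.4956, 186.9097],
       [  0.    ,   0.    ,   1.    ]]), 'extrinsics': array([[ 0.0199, -0.9998,  0.0024, -0.3728],
       [ 0.9766,  0.0199,  0.2143, -0.4923],
       [-0.2143, -0.002 ,  0.9768, -0.9229],
       [ 0.    ,  0.    ,  0.    ,  1.    ]])}
{'mtx': array([[327.807 ,   0.    , 257.021 ],
       [  0.    , 327.807 , 196.5224],
       [  0.    ,   0.    ,   1.    ]]), 'T_tool_cam': array([[-0.0007,  0.9479,  0.3185,  0.0824],
       [ 1.    ,  0.0006,  0.0003,  0.0003],
       [ 0.0001,  0.3185, -0.9479, -0.1424],
       [ 0.    ,  0.    ,  0.    ,  1.    ]])}
{'time_s': 0.1, 'joint_positions': array([71.0063, 17.8578,  0.8015, 86.6817, -0.2524, 75.5846, -1.5584]), 'dq': array([ 0.0713, -0.0305,  0.0623, -0.2967, -0.1774,  0.021 , -0.0096]), 'joint_torque': array([  0.0006, -38.0851,   0.1466, -23.124 ,   0.0123,   0.0081,
        -0.    ]), 'tool_pos': array([ 0.157 , -0.5264,  0.2303]), 'eef_rot': array([-179.8778,    0.0047,   16.609 ]), 'contact_force': array([-0.4253,  1.1884,  0.3683]), 'torque': array([0.0333, 0.0032, 0.0005]), 'gripper_force': 0.0, 'finger_gap': 0.9990081424221626}
```

View pictures.

View pics/scene0.png

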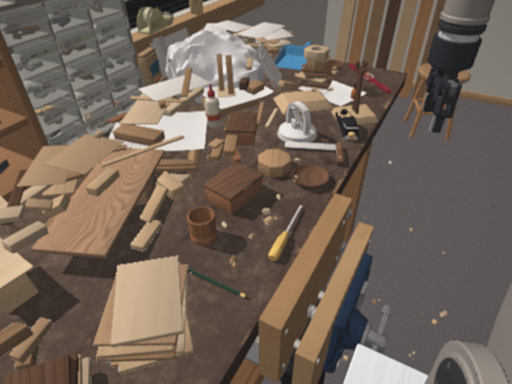

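View pics/top0.png

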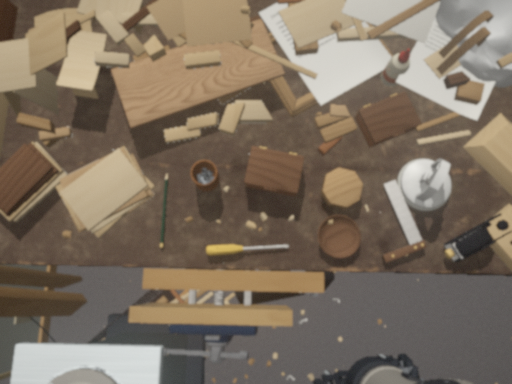

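```bash
cat > h.py <<'E'
from station import robot
import cv2,numpy as np
from scipy.spatial.transform import Rotation as R
np.set_printoptions(precision=4,suppress=True)
def tool_T(s):
    T=np.eye(4);T[:3,:3]=R.from_euler('xyz',s["eef_rot"],degrees=True).as_matrix();T[:3,3]=s["tool_pos"];return T
def cam(name,s=None):
    c=robot.calibration(name);K=np.array(c["mtx"])
    Twc=np.linalg.inv(np.array(c["extrinsics"])) if name!="wrist" else tool_T(s)@np.array(c["T_tool_cam"])
    return K,Twc
def ray(c,p):
    K,T=c; d=np.linalg.inv(K)@[p[0],p[1],1]; d=T[:3,:3]@(d*[1,-1,-1]); return T[:3,3],d/np.linalg.norm(d)
def plane(c,p,z):
    o,d=ray(c,p); return o+d*(z-o[2])/d[2]
def tri(*cp):
    A=np.zeros((3,3));b=np.zeros(3);L=[]
    for c,p in cp:
        o,d=ray(c,p);P=np.eye(3)-np.outer(d,d);A+=P;b+=P@o;L.append((o,P))
    x=np.linalg.solve(A,b); return x,max(np.linalg.norm(P@(x-o)) for o,P in L)
def proj(c,X):
    K,T=c; q=(np.linalg.inv(T)@np.r_[X,1])[:3]*[1,-1,-1]; q=K@q; return q[:2]/q[2]
E
python3 - <<'E'
from h import *
t=cam("top");s=cam("scene");print(t[1][:3,3],s[1][:3,3])
for p,z in [((205,174),.03),((274,170),.05),((342,188),.03),((340,237),.0),((165,172),0),((163,248),0),((248,249),.01),((128,150),.075),((154,180),.075),((295,97),.0),((230,118),0),((190,135),0)]:print(p,plane(t,p,z))
robot.move_to([0.40,0.03,0.36],[180,0,0])
st=robot.sense();print(st)
f=robot.grab_frame("wrist");cv2.imwrite("pics/w0.png",cv2.resize(f[:,:,::-1],(768,576)))
np.save("w0.npy",np.r_[st["tool_pos"],st["eef_rot"]])
E
```

```text
[ 0.2904 -0.3647  1.0079] [0.1394 0.2158 0.604 ]
(205, 174) [ 0.5329 -0.2423  0.03  ]
(274, 170) [ 0.5404 -0.4     0.05  ]
(342, 188) [ 0.5063 -0.5564  0.03  ]
(340, 237) [ 0.3977 -0.5552  0.    ]
(165, 172) [ 0.5432 -0.1436  0.    ]
(163, 248) [ 0.3644 -0.1506  0.    ]
(248, 249) [ 0.3653 -0.3448  0.01  ]
(128, 150) [ 0.573  -0.0748  0.075 ]
(154, 180) [ 0.5059 -0.1372  0.075 ]
(295, 97) [ 0.7402 -0.4514  0.    ]
(230, 118) [ 0.6821 -0.2931  0.    ]
(190, 135) [ 0.6365 -0.198   0.    ]
{'time_s': 2.3167, 'joint_positions': array([ 43.472 ,  -0.9752, -48.4427,  90.3974,  -0.7337,  90.2716,
       -95.0948]), 'dq': array([ 0.0876,  0.1369, -0.0024, -0.042 , -0.0888, -0.003 , -0.1418]), 'joint_torque': array([ -0.2553, -15.4028,   0.0583, -23.8701,  -0.0298,   0.0086,
        -0.0006]), 'tool_pos': array([0.4002, 0.0288, 0.3598]), 'eef_rot': array([-179.9981,    0.0224,   -0.125 ]), 'contact_force': array([ 0.3903, -0.3178,  0.0152]), 'torque': array([ 0.0027,  0.0189, -0.0115]), 'gripper_force': 0.0, 'finger_gap': 1.0010497916782986}
```

Run:
```python
from h import *
for i,(p) in enumerate([[.60,-.25,.27],[.60,-.41,.27]]):
    robot.move_to(p,[180,0,0]); robot.pause(0.15)
    st=robot.sense();f=robot.grab_frame("wrist");cv2.imwrite(f"pics/w{i+1}.png",f[:,:,::-1])
    np.save(f"w{i+1}.npy",np.r_[st["tool_pos"],st["eef_rot"]]);print(st["time_s"],st["tool_pos"],st["eef_rot"])
a=[cv2.imread(f"pics/w{i}.png") for i in (1,2)]
cv2.imwrite("pics/w12.png",cv2.resize(np.vstack([x for x in a]),(800,1200))[:600]);cv2.imwrite("pics/w2b.png",cv2.resize(a[1],(800,600)))
```

```text
3.85 [ 0.6003 -0.2485  0.2718] [179.9546  -0.1312   0.122 ]
4.7333 [ 0.6009 -0.4077  0.2707] [-179.9523   -0.0542    0.1991]
```

View pics/w1.png

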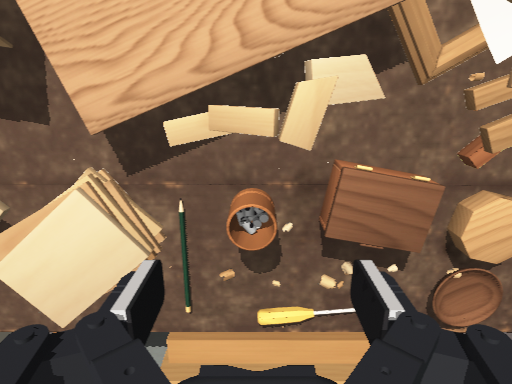

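View pics/w2.png

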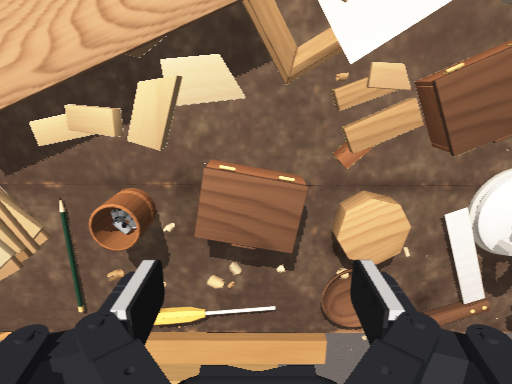

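Run:
```python
import cv2,numpy as np
a=cv2.imread("pics/w1.png")[148:268,310:455];b=cv2.imread("pics/w2.png")[148:268,183:328]
c=cv2.imread("pics/w1.png")[175:275,215:290];d=cv2.imread("pics/w2.png")[175:275,83:158]
r=lambda x,k:cv2.resize(x,None,fx=k,fy=k,interpolation=cv2.INTER_CUBIC)
o=np.hstack([r(a,2.7),r(b,2.7)]);p=np.hstack([r(c,2.7),r(d,2.7)]);p=cv2.copyMakeBorder(p,0,0,0,o.shape[1]-p.shape[1],0)
cv2.imwrite("pics/crop.png",np.vstack([o,p]));print(np.vstack([o,p]).shape)
# circles: cup orange mask
for i in (1,2):
    im=cv2.imread(f"pics/w{i}.png");h=cv2.cvtColor(im,cv2.COLOR_BGR2HSV)
    for nm,(lo,hi) in {"cup":((5,130,60),(13,255,255))}.items():
        m=cv2.inRange(h,lo,hi);n,l,s,ce=cv2.connectedComponentsWithStats(m)
        for k in range(1,n):
            if s[k,4]>300:print(i,nm,s[k],ce[k])
```

```text
(594, 784, 3)
1 cup [458 135  42  34 653] [475.68912711 153.46860643]
1 cup [ 319  159  126   94 8294] [378.50361707 206.61803714]
1 cup [ 226  188   51   63 1902] [251.84805468 220.053102  ]
1 cup [ 433  268   70   59 3132] [467.06002554 297.100894  ]
2 cup [ 415   40   97  116 7538] [470.07880074 101.24741311]
2 cup [333 142  40  27 430] [348.41860465 154.85348837]
2 cup [ 195  159  113   94 7936] [249.67678931 206.58833165]
2 cup [  88  188   68   63 2471] [122.36179684 218.80048563]
2 cup [ 322  269   40   58 1379] [339.7164612  301.51414068]
2 cup [425 299  65  26 809] [457.2645241  311.08776267]
```

View pics/crop.png

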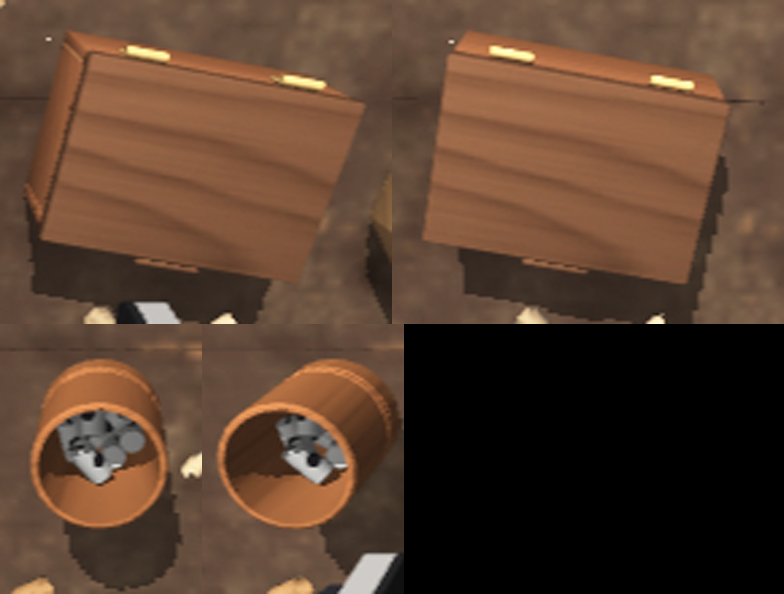

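```bash
cat > meas.py <<'E'
from h import *
def S(i):
    w=np.load(f"w{i}.npy"); return cam("wrist",dict(tool_pos=w[:3],eef_rot=w[3:]))
c1,c2=S(1),S(2)
f=lambda c,o:(np.array(c)+.5)/2.7-.5+np.array(o)
A=[(90,54),(363,102),(300,283),(41,240),(166,266)];B=[(449,54),(727,103),(687,283),(424,240),(555,266)]
P=[]
for n,a,b in zip("BL BR FR FL lip".split(),A,B):
    x,e=tri((c1,f(a,(310,148))),(c2,f((b[0]-392,b[1]),(183,148))));print(n,x,e);P.append(x)
P=np.array(P);print("lens",[np.linalg.norm(P[i]-P[(i+1)%4]) for i in range(4)],"ctr",P[:4].mean(0))
yx=P[0]+P[3]-P[1]-P[2];xx=P[0]+P[1]-P[2]-P[3]
print("yaw",np.degrees(np.arctan2(-yx[0],yx[1])),np.degrees(np.arctan2(xx[1],xx[0])))
x,e=tri((c1,f((99,141),(215,175))),(c2,f((85,141),(83,175))));print("rim",x,e)
E
python3 meas.py
python3 - <<'E'
from h import *
import sys
# top-view check: project
t,s=cam("top"),cam("scene")
for X in [(.53,-.25,.066),(.54,-.40,.052)]:print(proj(t,X),proj(s,X))
E
```

```text
BL [ 0.5955 -0.347   0.0489] 0.00011678511748445173
BR [ 0.5752 -0.4649  0.0513] 3.4080217344305116e-05
FR [ 0.4897 -0.4508  0.0528] 0.00032167362338261335
FL [ 0.5098 -0.3317  0.0502] 0.00018896194090328413
lip [ 0.4957 -0.3906  0.048 ] 0.00025323166120103585
lens [np.float64(0.11969497612387453), np.float64(0.08658979289488873), np.float64(0.12081435025184588), np.float64(0.08709999378719863)] ctr [ 0.5425 -0.3986  0.0508]
yaw -9.683466367772475 -9.722405028341862
rim [ 0.5287 -0.2423  0.0644] 0.00010523444964370278
[206.5581 171.3758] [201.7814 212.0847]
[274.0493 169.9402] [234.1924 178.7996]
```

```bash
cat >> h.py <<'E'
BO=np.array([.5425,-.3986,0]);BY=-9.7;RB=R.from_euler('z',BY,degrees=True)
CUP=np.array([.5287,-.2423,0])
def box(x,y,z): return BO+RB.apply([x,y,z])
def fwd(a,psi):  # tool pointing ahead at azimuth psi, a deg below horizontal, tool x up
    a=np.radians(a);M=np.array([[np.sin(a),0,np.cos(a)],[0,-1,0],[np.cos(a),0,-np.sin(a)]]).T
    return R.from_euler('z',psi,degrees=True)*R.from_matrix(M)
def rpy(r): return r.as_euler('xyz',degrees=True)
A=40;W=.011
def lid_tcp(th,ins=.004,w=W):  # tcp so that the tip's upper corner sits `ins` in under the lip at lid angle th
    t=np.radians(th);ph=max(t,np.radians(A));a=np.radians(A)
    r=np.array([-.094,.002]);c,s=np.cos(t),np.sin(t)
    E=np.array([.046+c*r[0]+s*r[1],.043-s*r[0]+c*r[1]])
    C=E+ins*np.array([np.cos(ph),-np.sin(ph)])-w*np.array([np.sin(a),np.cos(a)])
    return box(C[0],0,C[1])
# cup
GA,GH,GD=18,.042,.021
CP=-18.
def cup_tcp(base,Rtip,psi=CP):
    """tool pose for cup with underside centre `base`, tipped by Rtip from upright"""
    Rg=fwd(GA,psi); off=np.array([0,0,GH])+Rg.apply([0,0,GD])
    return base+Rtip.apply(off),Rtip*Rg
def pour(b,mouth,yaw): # psi at pour = yaw; mouth at point
    Rt=RB*R.from_euler('x',b,degrees=True)*R.from_euler('z',yaw-CP-BY,degrees=True)
    base=mouth-Rt.apply([0,0,.066]); return cup_tcp(base,Rt)
E
python3 - <<'E'
from h import *
ik=lambda p,r:robot.inverse_kinematics(list(p),list(rpy(r)))
for th in (0,30,60,90,100):print("lid",th,lid_tcp(th),ik(lid_tcp(th),fwd(A,BY)))
p,r=cup_tcp(CUP,R.identity());print("cup",p,ik(p,r));b=r.apply([0,0,-.12]);print("pre",ik(p+b,r))
for yaw in (-20,-10,0):
  for b in (0,45,90,120,135):
    p,r=pour(b,box(-.003,.018,.1),yaw);print(yaw,b,p,ik(p,r))
E
```

```text
lid 0 [ 0.4912 -0.3898  0.034 ] [ 89.4039  39.2003 -41.9227 125.1272 231.7085  16.1617  88.2489]
lid 30 [ 0.5046 -0.3921  0.0807] [  5.6725  43.4837  64.3932 125.9148 249.3889  69.3097  37.8139]
lid 60 [ 0.5382 -0.3979  0.1135] [  2.8985  39.7624  64.4551 121.4868 253.1325  63.8982  30.9597]
lid 90 [ 0.5828 -0.4055  0.1246] [  0.8052  41.6166  64.4154 116.0914 253.17    61.8852  24.8062]
lid 100 [ 0.5982 -0.4081  0.1229] [  0.3708  43.1663  64.3881 114.3218 252.3929  61.8006  23.2163]
cup [ 0.5477 -0.2485  0.0355] [-26.8902  88.438   63.1386 145.9386 179.3457  97.6323  19.625 ]
pre None
-20 0 [ 0.5613 -0.3872  0.0695] [ -4.1978  71.658   63.8092 134.0591 199.6962  94.2431  34.9077]
-20 45 [ 0.5652 -0.3649  0.0759] [102.7377  66.2003 -62.6612 123.8196 214.4822  21.1598  82.9386]
-20 90 [ 0.5671 -0.3536  0.0964] [110.0399  81.9996 -69.6334 115.3472 -68.3548  12.7274 -22.2992]
-20 120 [ 0.5667 -0.3559  0.1122] [111.2651  90.19   -69.3893 111.3678 -55.4452  21.5819 -56.5667]
-20 135 [ 0.566  -0.3599  0.119 ] [110.8129  92.2617 -67.2543 110.2446 -61.0045  27.3363 -63.0327]
-10 0 [ 0.5622 
[... 256 characters left out ...]
01  20.3228 -10.8063]
-10 120 [ 0.5667 -0.3576  0.1152] [108.8876  91.4145 -62.2047 112.6756 -78.6045  33.5221 -27.4647]
-10 135 [ 0.5659 -0.3624  0.1215] [113.1765 103.449  -69.2865 112.9078 -71.7499  25.5233 -40.9278]
0 0 [ 0.5625 -0.3804  0.0695] [ 11.0266  71.6348  63.9827 122.5347 220.3411 110.1638  44.6072]
0 45 [ 0.566  -0.3601  0.0808] [106.3009  78.7613 -59.9341 112.3605 -74.6913  26.603   32.8594]
0 90 [ 0.5671 -0.3536  0.1034] [111.984  100.1046 -67.9779 110.0905 -59.2444  26.5052  -9.6254]
0 120 [ 0.5661 -0.3593  0.1182] [109.4616 101.2403 -62.5868 112.0075 -80.0071  38.0209 -15.0789]
0 135 [ 0.5652 -0.3648  0.1239] [ 54.2054  68.9518   0.8451 115.4835 232.3967 112.7408 -39.1551]
```

```bash
cat > fk.py <<'E'
from h import *
from scipy.optimize import least_squares
import itertools
AX='zyzyzyz'
def chain(q,P,sg):
    T=np.eye(3);p=P[0].copy();pts=[p]
    for i in range(7):
        T=T@R.from_euler(AX[i],sg[i]*q[i],degrees=True).as_matrix();p=p+T@P[i+1];pts.append(p)
    return np.array(pts),T@R.from_euler('z',P[8][0],degrees=True).as_matrix()
if __name__=="__main__":
    rng=np.random.default_rng(0);D=[]
    while len(D)<40:
        p=rng.uniform([.4,-.45,.1],[.65,.2,.4]);o=rng.uniform([130,-50,-90],[230,50,90])
        q=robot.inverse_kinematics(list(p),list(o))
        if q is not None:D.append((np.array(q),p,R.from_euler('xyz',o,degrees=True).as_matrix()))
    best=None
    for s3,s5,s7 in itertools.product((1,-1),repeat=3):
      for g in (0,90,180,270):
        sg=[-1,1,s3,1,s5,1,s7]
        def res(v):
            P=np.zeros((9,3));P[:8]=v[:24].reshape(8,3);P[8,0]=v[24]
            o=[]
            for q,p,M in D:
                pts,T=chain(q,P,sg);o+=[*(pts[-1]-p),*(.2*(T-M)).ravel()]
            o+=list(1e-4*v[:24]);return np.array(o)
        v0=np.zeros(25);v0[24]=g
        for i,z in ((0,.3),(2,.2),(3,.2),(4,.2),(7,.2)):v0[3*i+2]=z
        if np.linalg.norm(res(v0)[5::12])>1.5 and 0:continue
        r=least_squares(res,v0,max_nfev=8)
        if best is None or r.cost<best[0]:best=(r.cost,sg,r.x,res)
    r=least_squares(best[3],best[2]);v=r.x
    print(r.cost,best[1],v[:24].reshape(8,3),v[24]);np.save("fk.npy",np.r_[best[1],v])
E
time python3 fk.py
```

```text
1.4861143129531619e-09 [-1, 1, -1, 1, -1, 1, -1] [[ 0.     -0.      0.1246]
 [ 0.     -0.0075  0.1246]
 [-0.     -0.0075  0.2368]
 [ 0.     -0.0008  0.2368]
 [-0.     -0.0009  0.2089]
 [ 0.     -0.0002  0.2089]
 [-0.     -0.0002  0.1824]
 [ 0.      0.      0.1824]] 90.00000000007988
real	0m20.968s
user	1m11.637s
sys	0m0.159s
```

```bash
cat > ik.py <<'E'
from fk import *
v=np.load("fk.npy");SG=v[:7];P=np.zeros((9,3));P[:8]=v[7:31].reshape(8,3);P[8,0]=v[31]
LO=np.array([-154.91,-16.99,-72.82,7.12,-82.49,11.32,-174.64]);HI=np.array([154.91,109.72,74.43,147.25,262.49,116.49,174.64])
rng=np.random.default_rng(1)
def solve(p,M,q0,reg=0):
    mid=(LO+HI)/2
    def f(q):
        pts,T=chain(q,P,SG);return np.r_[(pts[-1]-p)*10,(T-M).ravel()*3,reg*(q-q0)/100]
    r=least_squares(f,np.clip(q0,LO+4,HI-4),bounds=(LO+3,HI-3),max_nfev=40)
    pts,T=chain(r.x,P,SG);return r.x,np.linalg.norm(pts[-1]-p)+.2*np.linalg.norm(T-M)
def ok(q):
    pts,_=chain(q,P,SG);el=pts[3];wr=pts[5];return min(el[2],wr[2]),min((q-LO).min(),(HI-q).min())
def multi(p,r,n=12):
    S=[]
    for _ in range(n):
        q,e=solve(p,r.as_matrix(),rng.uniform(LO,HI))
        if e<1e-3:
            z,m=ok(q)
            if z>.12:S.append((m,z,q))
    S.sort(key=lambda s:-s[0]);return S
E
cat > scan.py <<'E'
from ik import *
import h
print("lid")
for a in (30,40,50):
  h.A=a
  print(a,[[ (round(s[0][0],1),round(s[0][1],2)) if (s:=multi(h.lid_tcp(th),fwd(a,BY+dp),8)) else None for th in (0,60,100)] for dp in (-30,0,30)])
for a in (20,30,40):
  h.GA=a
  for psi in (-60,-45,-30,0,45,60,75,90):
    p,r=cup_tcp(CUP,R.identity(),psi);s=multi(p,r,10)
    if s:print("cup",a,psi,round(s[0][0],1),round(s[0][1],2),s[0][2].round(0))
    else:print("cup",a,psi,None)
E
time OMP_NUM_THREADS=1 python3 scan.py
```

```text
lid
30 [[(np.float64(8.8), np.float64(0.22)), (np.float64(15.5), np.float64(0.29)), (np.float64(23.1), np.float64(0.3))], [(np.float64(17.7), np.float64(0.22)), (np.float64(21.1), np.float64(0.29)), (np.float64(21.5), np.float64(0.3))], [(np.float64(24.4), np.float64(0.22)), (np.float64(26.2), np.float64(0.29)), (np.float64(31.5), np.float64(0.3))]]
40 [[(np.float64(13.8), np.float64(0.27)), (np.float64(13.6), np.float64(0.35)), (np.float64(9.9), np.float64(0.36))], [(np.float64(16.1), np.float64(0.27)), (np.float64(5.2), np.float64(0.35)), (np.float64(3.0), np.float64(0.36))], [(np.float64(28.1), np.float64(0.27)), (np.float64(34.3), np.float64(0.35)), (np.float64(18.8), np.float64(0.36))]]
50 [[(np.float64(14.8), np.float64(0.31)), (np.float64(3.1), np.float64(0.39)), (np.float64(9.3), np.float64(0.4))], [(np.float64(5.2), np.float64(0.31)), (np.float64(13.4), np.float64(0.39)), (np.float64(16.4), np.float64(0.4))], [(np.float64(31.1), np.float64(0.31)), (np.float64(31.3), np.float64(0.39)), (np.float64(23.8), np.float64(0.4))]]
cup 20 -60 17.6 0.16 [  6.  48. -16. 130. 113.  80.  
[... 656 characters left out ...]
  54. -39. 102. -40.  48.  39.]
cup 30 60 39.5 0.21 [ 73.  57. -33.  89. -32.  65.  38.]
cup 30 75 31.5 0.21 [ 55.  58. -12.  77. -39.  85.  48.]
cup 30 90 24.2 0.21 [ 66.  72. -48.  63.  -4.  92.  31.]
cup 40 -60 20.6 0.26 [ 27.  36. -33. 127. 103.  60. 123.]
cup 40 -45 13.8 0.26 [ 45.  39. -46. 133. 123.  59. 128.]
cup 40 -30 9.9 0.26 [ 51.  34. -39. 137. 146.  45. 124.]
cup 40 0 13.5 0.26 [ 19.  32.  25. 134. 237.  48.  62.]
cup 40 45 36.5 0.26 [ 67.  44. -25. 104. -46.  49.  39.]
cup 40 60 35.0 0.26 [ 51.  46.  -5.  93. -48.  69.  47.]
cup 40 75 39.1 0.26 [ 54.  52. -13.  81. -33.  77.  44.]
cup 40 90 30.4 0.26 [ 58.  61. -31.  69. -13.  86.  39.]
real	0m7.005s
user	0m6.756s
sys	0m0.083s
```

```bash
cat > plan.py <<'E'
from ik import *
import h
def track(q,poses):
    out=[q];
    for p,r in poses:
        a,b=chain(out[-1],P,SG);rot0=R.from_matrix(b);d=(rot0.inv()*r).as_rotvec();n=max(2,int(np.degrees(np.linalg.norm(d))/8)+1)
        for k in range(1,n+1):
            qq,e=solve(a[-1]+(p-a[-1])*k/n,(rot0*R.from_rotvec(d*k/n)).as_matrix(),out[-1],.02)
            if e>3e-3 or np.abs(qq-out[-1]).max()>25:return None
            out.append(qq)
    return np.array(out)
def best(poses,qs,n=15,label=""):
    B=None
    for m,z,q in multi(*poses[0],n):
        if m<5:continue
        t=track(q,poses[1:])
        if t is None:continue
        sc=min(ok(x)[1] for x in t);far=np.abs(q-qs).max()
        if B is None or sc-.05*far>B[0]:B=(sc-.05*far,sc,far,t)
    if B:print(label,"margin",round(B[1],1),"far",round(B[2]),"q0",B[3][0].round(1),"qend",B[3][-1].round(1),"zmin",round(min(ok(x)[0] for x in B[3]),2))
    else:print(label,None)
    return B
if __name__=="__main__":
    qn=np.array(robot.sense()["joint_positions"])
    for a in (30,40):
        h.A=a
        for dp in (0,12):
            r=fwd(a,BY+dp);best([(box(-.11,0,.25),r),(box(-.11,0,.045),r)]+[(h.lid_tcp(t),r) for t in (0,30,60,90,108)],qn,label=f"lid {a} {dp}")
    for a in (25,32):
        h.GA=a
        for psi in (40,):
            h.CP=psi
            g,r=cup_tcp(CUP,R.identity(),psi);b=r.apply([0,0,-.09])
            for yaw in (10,25,40):
              for phi in (80.3,-9.7):
                m=box(-.003,-.018,.105) if phi>0 else box(-.015,0,.105)
                def pr(bt,up=0):
                    ax=R.from_euler('z',phi,degrees=True).apply([0,1,0])
                    Rt=R.from_rotvec(np.radians(bt)*ax)*R.from_euler('z',yaw-psi,degrees=True)
                    return cup_tcp(m+[0,0,up]-Rt.apply([0,0,.066]),Rt,psi)
                q=[(g+b+[0,0,.05],r),(g+b,r),(g,r),(g+[0,0,.11],r),pr(0,.06),pr(40,.02),pr(80),pr(110),pr(135)]
                B=best(q,qn,n=10,label=f"cup {a} yaw {yaw} phi {phi} final tool z {q[-1][1].apply([0,0,1])[2]:.2f} tcp {q[-1][0]}")
E
time OMP_NUM_THREADS=1 python3 plan.py
```

```text
lid 30 0 None
lid 30 12 None
lid 40 0 None
lid 40 12 margin 3.0 far 72 q0 [117.9  18.  -61.1 113.3 -44.6  41.7   3.8] qend [ 76.   36.4 -35.5 103.7 -56.1  22.4  13. ] zmin 0.27
cup 25 yaw 10 phi 80.3 final tool z 0.08 tcp [ 0.5495 -0.4462  0.1237] None
cup 25 yaw 10 phi -9.7 final tool z -0.30 tcp [ 0.4934 -0.3837  0.1156] None
cup 25 yaw 25 phi 80.3 final tool z -0.07 tcp [ 0.5467 -0.4489  0.1206] None
cup 25 yaw 25 phi -9.7 final tool z -0.23 tcp [ 0.4957 -0.3796  0.1172] None
cup 25 yaw 40 phi 80.3 final tool z -0.19 tcp [ 0.543  -0.4509  0.118 ] None
cup 25 yaw 40 phi -9.7 final tool z -0.12 tcp [ 0.4987 -0.3764  0.1195] None
cup 32 yaw 10 phi 80.3 final tool z 0.17 tcp [ 0.5481 -0.4473  0.1256] None
cup 32 yaw 10 phi -9.7 final tool z -0.19 tcp [ 0.4926 -0.384   0.118 ] None
cup 32 yaw 25 phi 80.3 final tool z 0.03 tcp [ 0.5455 -0.4499  0.1227] None
cup 32 yaw 25 phi -9.7 final tool z -0.12 tcp [ 0.4947 -0.3801  0.1195] None
cup 32 yaw 40 phi 80.3 final tool z -0.08 tcp [ 0.5421 -0.4517  0.1202] None
cup 32 yaw 40 phi -9.7 final tool z -0.01 tcp [ 0.4975 -0.3771  0.1217] None
real	0m11.450s
user	0m10.951s
sys	0m0.090s
```

```bash
python3 - <<'E'
s=open('ik.py').read()
s=s.replace("def solve(p,M,q0,reg=0):","def solve(p,M,q0,reg=0,cen=0):").replace("(pts[-1]-p)*10,(T-M).ravel()*3,reg*(q-q0)/100]","(pts[-1]-p)*50,(T-M).ravel()*15,reg*(q-q0)/100,cen*((q-mid)/(HI-LO)*2)**5]")
open('ik.py','w').write(s)
s=open('plan.py').read()
s=s.replace("out[-1],.02)","out[-1],.1,.02)").replace("/8)+1)","/6)+1)")
s=s.replace("return None\n            out","return len(out)\n            out").replace("if t is None:continue","if isinstance(t,int):fail.append(t);continue").replace("B=None\n","B=None;fail=[]\n",1).replace('print(label,None)','print(label,None,fail)')
s=s.replace("(10,25,40)","(-20,10,40,70)").replace("(25,32)","(28,)").replace("(0,12)","(0,12,24)")
s=s.replace("min(ok(x)[1] for x in t)","np.sort([ok(x)[1] for x in t])[0]")
open('plan.py','w').write(s)
E
time OMP_NUM_THREADS=1 python3 plan.py
cat > pscan.py <<'E'
from ik import *
import h
h.GA=28
for phi in (80.3,-9.7,-99.7):
  for yaw in range(-120,121,20):
    if abs((phi-yaw+180)%360-180)>100:continue
    m=box(-.003,-.018*np.sign(phi)*(abs(phi)>20),.105);o=[]
    for bt in (0,60,100,130):
        ax=R.from_euler('z',phi,degrees=True).apply([0,1,0])
        Rt=R.from_rotvec(np.radians(bt)*ax)*R.from_euler('z',yaw,degrees=True)
        s=multi(*cup_tcp(m-Rt.apply([0,0,.066]),Rt,0),8);o.append(s[0][0].round() if s else None)
    print(phi,yaw,o)
E
OMP_NUM_THREADS=1 python3 pscan.py
```

```text
lid 30 0 None []
lid 30 12 None [4]
lid 30 24 margin 21.4 far 95 q0 [103.7  23.7 -39.3 109.4 -56.2  57.5  26.8] qend [ 85.9  48.3 -43.8  98.1 -52.1  32.7  26.2] zmin 0.22
lid 40 0 None [2, 2, 1, 1, 1, 2]
lid 40 12 margin 5.9 far 81 q0 [ 98.   11.7 -36.  113.8 -55.3  48.1  11.8] qend [ 75.9  36.3 -35.4 103.7 -56.3  22.5  13.1] zmin 0.27
lid 40 24 margin 13.9 far 73 q0 [113.1  25.5 -58.3 105.4 -34.8  50.7   4.9] qend [ 82.6  44.2 -44.4  95.  -31.4  32.    2. ] zmin 0.27
cup 28 yaw -20 phi 80.3 final tool z 0.44 tcp [ 0.5509 -0.4402  0.1313] None [12, 12, 12]
cup 28 yaw -20 phi -9.7 final tool z -0.28 tcp [ 0.4908 -0.3931  0.116 ] None [12, 12, 12]
cup 28 yaw 10 phi 80.3 final tool z 0.12 tcp [ 0.5489 -0.4467  0.1245] None [16, 16, 16]
cup 28 yaw 10 phi -9.7 final tool z -0.26 tcp [ 0.493  -0.3838  0.1166] None [28, 28, 28, 28, 28, 29, 29]
cup 28 yaw 40 phi 80.3 final tool z -0.14 tcp [ 0.5426 -0.4513  0.1189] None [20, 20]
cup 28 yaw 40 phi -9.7 final tool z -0.07 tcp [ 0.4981 -0.3767  0.1205] None [21, 21, 21]
cup 28 yaw 70 phi 80.3 final tool z -0.28 tcp [ 0.5336 -0.4527  0.116 ] mar
[... 1207 characters left out ...]
0 [np.float64(34.0), np.float64(13.0), None, None]
-9.7 60 [np.float64(27.0), None, None, None]
-9.7 80 [np.float64(7.0), None, None, None]
-99.7 -120 [np.float64(23.0), np.float64(23.0), None, None]
-99.7 -100 [np.float64(36.0), np.float64(27.0), np.float64(25.0), np.float64(7.0)]
-99.7 -80 [np.float64(35.0), np.float64(32.0), np.float64(41.0), np.float64(28.0)]
-99.7 -60 [np.float64(23.0), np.float64(12.0), np.float64(32.0), np.float64(25.0)]
-99.7 -40 [np.float64(15.0), np.float64(4.0), np.float64(14.0), np.float64(18.0)]
-99.7 -20 [np.float64(16.0), np.float64(7.0), np.float64(18.0), None]
-99.7 0 [np.float64(20.0), np.float64(15.0), None, None]
real	0m10.977s
user	0m10.811s
sys	0m0.052s
```

```bash
python3 - <<'E'
s=open('plan.py').read()
i=s.index('if __name__');open('plan.py','w').write(s[:i])
E
cat > p2.py <<'E'
from plan import *
qn=np.array(robot.sense()["joint_positions"]);print(qn)
for a in (45,55,62):
    h.A=a
    for dp in (-12,0,12):
        r=fwd(a,BY+dp);B=best([(box(-.10,0,.2),r),(box(-.10,0,.045),r)]+[(h.lid_tcp(t),r) for t in (0,30,60,90,105)],qn,label=f"lid {a} {dp}",n=25)
        if B:np.save(f"lid_{a}_{dp}.npy",B[3])
E
OMP_NUM_THREADS=1 python3 p2.py
```

```text
[ 47.1883  44.6259 -37.9223  44.4689  25.7346  96.8365 -68.325 ]
lid 45 -12 None [1, 1, 1, 1, 1, 1]
lid 45 0 None [2, 2, 2, 2, 1, 1, 2, 1, 1, 1, 2, 1, 1, 1, 1, 1]
lid 45 12 margin 9.6 far 81 q0 [ 76.3  13.2 -16.  114.5 -55.6  45.1  12. ] qend [ 65.6  31.9 -23.  101.7 -52.3  27.8   4.1] zmin 0.29
lid 55 -12 None [2, 2, 2, 2, 2, 2]
lid 55 0 margin 7.2 far 69 q0 [ 51.5   7.8   1.9 113.9 -39.9  38.5 -18.8] qend [ 39.6  26.5   2.5 100.5 -41.9  28.7 -25.2] zmin 0.33
lid 55 12 margin 19.4 far 70 q0 [ 48.   11.6  10.2 109.4 -44.2  49.1  -3.2] qend [ 42.8  29.3   2.9  95.8 -45.3  38.7 -10.5] zmin 0.33
lid 62 -12 margin 14.3 far 89 q0 [  0.5   8.9  50.9 112.4 -31.   40.5 -42.1] qend [  9.2  30.3  37.7  97.4 -45.2  37.8 -41.3] zmin 0.36
lid 62 0 margin 19.3 far 73 q0 [ 18.9  10.2  35.4 109.4 -35.1  46.3 -25.8] qend [ 20.8  29.7  26.2  94.7 -43.3  41.2 -29.2] zmin 0.36
lid 62 12 margin 24.9 far 62 q0 [ 33.3  12.8  23.1 105.2 -36.5  52.8 -12.5] qend [ 31.   30.9  16.3  90.6 -40.5  46.3 -18.8] zmin 0.36
```

```bash
cat > do1.py <<'E'
from plan import *
import sys
h.A=62;r=fwd(62,BY);o=list(rpy(r));T=np.load("lid_62_0.npy")
q=np.array(robot.sense()["joint_positions"]);print("path z",[chain(q+(T[0]-q)*k/8,P,SG)[0][-1].round(3) for k in range(9)])
robot.gripper_to(0.0,30);robot.move_j(list(T[0]));s=robot.sense();print(s["time_s"],s["tool_pos"],s["contact_force"],s["finger_gap"])
zt=.028-.0052
robot.line_to(list(box(-.085,0,zt)),o,.15)
hit=robot.line_to(list(box(-.042,0,zt)),o,.03,f_stop=3);s=robot.sense();loc=RB.inv().apply(s["tool_pos"]-BO);print(hit,s["time_s"],loc,s["contact_force"])
np.save("hit.npy",loc);cv2.imwrite("pics/s1.png",cv2.resize(robot.grab_frame("scene")[150:250,180:300,::-1],None,fx=5,fy=5))
E
python3 do1.py
```

```text
path z [array([ 0.601, -0.408,  0.271]), array([ 0.602, -0.376,  0.25 ]), array([ 0.593, -0.352,  0.231]), array([ 0.577, -0.338,  0.215]), array([ 0.557, -0.333,  0.204]), array([ 0.535, -0.336,  0.198]), array([ 0.51 , -0.346,  0.197]), array([ 0.48 , -0.362,  0.199]), array([ 0.444, -0.382,  0.2  ])]
6.7167 [ 0.4461 -0.3806  0.2007] [1.3664 0.0336 1.2472] -0.0026334759816067812
True 9.125 [-0.0507  0.0002  0.0219] [-0.2019  0.704  -0.6563]
```

```bash
cat > do2.py <<'E'
from plan import *
h.A=62;r=fwd(62,BY);o=list(rpy(r))
ex=RB.apply([1,0,0])
c=ex*.0005
for th in (2,8,16,26,36,48,60,72,84,94):
    robot.line_to(list(h.lid_tcp(th,.0095 if th<10 else .0105)+c),o,.12)
s=robot.sense();print(s["time_s"],s["contact_force"])
hit=robot.line_to(list(h.lid_tcp(104,.0105)+c),o,.05,f_stop=5)
s=robot.sense();print(hit,s["time_s"],RB.inv().apply(s["tool_pos"]-BO),s["contact_force"])
robot.line_to(list(s["tool_pos"]-.05*ex+[0,0,.03]),o,.2)
robot.line_to(list(s["tool_pos"]-.07*ex+[0,0,.09]),o,.25);print(robot.sense()["time_s"])
cv2.imwrite("pics/s2.png",np.hstack([cv2.resize(robot.grab_frame("scene")[130:250,170:300,::-1],(400,370)),cv2.resize(robot.grab_frame("top")[90:210,180:310,::-1],(400,370))]))
E
python3 do2.py
```

```text
12.0 [-0.2346  0.2137 -1.1306]
True 12.2833 [ 0.0525 -0.0013  0.1183] [-1.0748  0.8008  0.8776]
13.125
```

View pics/s2.png

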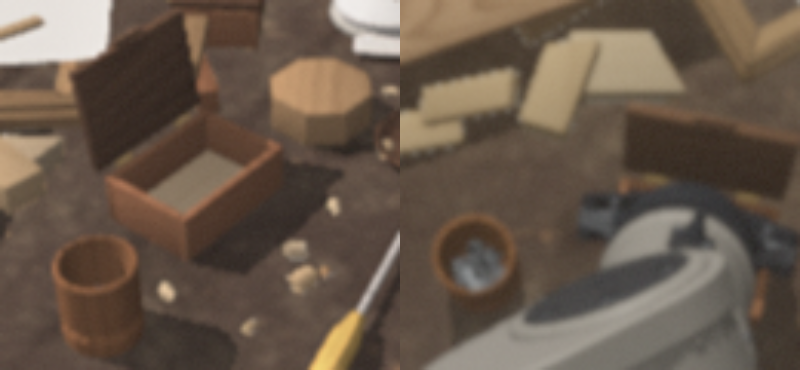

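```bash
cat > p3.py <<'E'
from plan import *
import sys
h.GA=28;h.GD=.022;PSI=40;PHI=80.3;YAW=70
h.CP=PSI
g,r=cup_tcp(CUP,R.identity(),PSI);b=r.apply([0,0,-.09])
def pr(bt,up=0,yaw=YAW,m=box(-.010,-.014,.105)):
    ax=R.from_euler('z',PHI,degrees=True).apply([0,1,0])
    Rt=R.from_rotvec(np.radians(bt)*ax)*R.from_euler('z',yaw-PSI,degrees=True)
    return cup_tcp(m+[0,0,up]-Rt.apply([0,0,.066]),Rt,PSI)
if __name__=="__main__":
    qn=np.array(robot.sense()["joint_positions"])
    for yaw in (60,70,80):
        q=[(g+b+[0,0,.08],r),(g+b,r),(g,r),(g+[0,0,.11],r),pr(0,.06,yaw),pr(40,.02,yaw)]+[pr(x,0,yaw) for x in (70,90,110,130)]
        B=best(q,qn,n=40,label=f"yaw {yaw}")
        if B:
            t=B[3];np.save(f"cup_{yaw}.npy",t);print(len(t),"maxstep",np.abs(np.diff(t,axis=0)).max(0).round(0))
            p=[chain(qn+(t[0]-qn)*k/8,P,SG)[0] for k in range(9)];print("tcp",np.array([x[-1] for x in p]).round(2).tolist(),"margins",[ok(x)[1].round() for x in t])
E
OMP_NUM_THREADS=1 python3 p3.py
```

```text
yaw 60 margin 16.5 far 88 q0 [ 97.9  46.3 -51.2 103.1 -33.7  55.8  27.2] qend [ -1.5  41.2  16.1 114.6  95.8  54.5 -81.3] zmin 0.2
36 maxstep [ 7.  6.  6. 14. 10. 11. 10.]
tcp [[0.53, -0.4, 0.21], [0.51, -0.38, 0.15], [0.5, -0.36, 0.1], [0.49, -0.34, 0.07], [0.48, -0.32, 0.05], [0.48, -0.3, 0.05], [0.48, -0.28, 0.07], [0.48, -0.28, 0.1], [0.48, -0.28, 0.15]] margins [np.float64(22.0), np.float64(23.0), np.float64(25.0), np.float64(24.0), np.float64(24.0), np.float64(22.0), np.float64(20.0), np.float64(24.0), np.float64(27.0), np.float64(29.0), np.float64(28.0), np.float64(31.0), np.float64(32.0), np.float64(33.0), np.float64(34.0), np.float64(35.0), np.float64(36.0), np.float64(37.0), np.float64(38.0), np.float64(39.0), np.float64(35.0), np.float64(31.0), np.float64(28.0), np.float64(24.0), np.float64(21.0), np.float64(19.0), np.float64(17.0), np.float64(16.0), np.float64(17.0), np.float64(19.0), np.float64(21.0), np.float64(25.0), np.float64(30.0), np.float64(33.0), np.float64(33.0), np.float64(33.0)]
yaw 70 margin 15.6 far 91 q0 [ 99.3  47.7 -53.7 103.1 -31.2  54.8  25.3] qend [  7
[... 1343 characters left out ...]
[np.float64(32.0), np.float64(33.0), np.float64(33.0), np.float64(32.0), np.float64(31.0), np.float64(29.0), np.float64(27.0), np.float64(30.0), np.float64(32.0), np.float64(34.0), np.float64(33.0), np.float64(23.0), np.float64(13.0), np.float64(3.0), np.float64(7.0), np.float64(11.0), np.float64(15.0), np.float64(19.0), np.float64(23.0), np.float64(28.0), np.float64(29.0), np.float64(31.0), np.float64(32.0), np.float64(33.0), np.float64(35.0), np.float64(37.0), np.float64(39.0), np.float64(41.0), np.float64(43.0), np.float64(45.0), np.float64(47.0), np.float64(49.0), np.float64(51.0), np.float64(52.0), np.float64(50.0), np.float64(47.0), np.float64(44.0), np.float64(41.0), np.float64(38.0)]
```

```bash
cat > do3.py <<'E'
from p3 import *
t=np.load("cup_70.npy");o=list(rpy(r))
s=robot.sense();q=np.array(s["joint_positions"]);p0,M0=chain(q,P,SG)
up=track(q,[(p0[-1]+[-.03,0,.14],R.from_matrix(M0))]);hi=track(t[0],[(g+b+[0,0,.25],r)])
assert not isinstance(up,int) and not isinstance(hi,int),(up,hi)
pz=np.array([chain(up[-1]+(hi[-1]-up[-1])*k/10,P,SG)[0][-1] for k in range(11)]);print(pz.round(2).tolist())
assert pz[:,2].min()>.16
robot.move_j(list(up[-1]));robot.gripper_to(1.0)
robot.move_j(list(hi[-1]));robot.move_j(list(t[0]));s=robot.sense();print(s["time_s"],s["tool_pos"],g+b+[0,0,.08])
robot.line_to(list(g+b),o,.2)
f=robot.grab_frame("wrist");cv2.imwrite("pics/w3.png",f[:,:,::-1])
sc=robot.grab_frame("scene")[150:290,150:330,::-1];cv2.imwrite("pics/s3.png",np.hstack([cv2.resize(sc,(400,311)),cv2.resize(f[:,:,::-1],(400,311))]))
s=robot.sense();print(s["time_s"],s["tool_pos"],s["finger_gap"],s["contact_force"])
E
python3 do3.py
```

```text
[[0.5, -0.4, 0.35], [0.5, -0.38, 0.31], [0.5, -0.37, 0.28], [0.5, -0.36, 0.25], [0.5, -0.34, 0.23], [0.5, -0.33, 0.22], [0.5, -0.31, 0.22], [0.5, -0.3, 0.23], [0.5, -0.29, 0.25], [0.49, -0.29, 0.28], [0.48, -0.28, 0.32]]
16.9083 [ 0.4839 -0.2809  0.1555] [ 0.4827 -0.2809  0.1539]
17.5583 [ 0.4838 -0.2816  0.0763] 0.9995420987129174 [ 0.1233 -1.1435  0.8121]
```

View pics/s3.png

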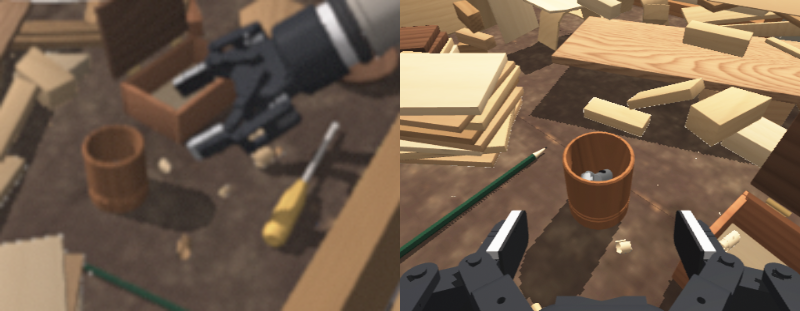

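```bash
cat > do4.py <<'E'
from p3 import *
o=list(rpy(r))
hit=robot.line_to(list(g),o,.12,f_stop=8);s=robot.sense();print(hit,s["time_s"],s["tool_pos"],g,s["contact_force"])
if hit: raise SystemExit
robot.gripper_to(0.0,60);s=robot.sense();print("gap",s["finger_gap"],s["gripper_force"],s["contact_force"],s["tool_pos"])
robot.line_to(list(g+[0,0,.11]),o,.1);s=robot.sense();print(s["time_s"],s["finger_gap"],s["contact_force"],s["joint_positions"])
f=robot.grab_frame("wrist");sc=robot.grab_frame("scene")[130:290,150:355,::-1];cv2.imwrite("pics/s4.png",np.hstack([cv2.resize(sc,(400,311)),cv2.resize(f[:,:,::-1],(400,311))]))
E
python3 do4.py
```

```text
False 18.4583 [ 0.5436 -0.2309  0.0317] [ 0.5436 -0.2298  0.0317] [ 0.4106 -0.1418  0.1643]
gap 0.6849884581658344 63.390662893652916 [-0.6411 -1.2592  3.3379] [ 0.5436 -0.2306  0.0321]
20.0833 0.6818862447038672 [ 0.3082 -0.5102 -1.6475] [ 92.5674  49.1413 -55.5606 105.5699 -33.7975  45.5218  24.1488]
```

View pics/s4.png

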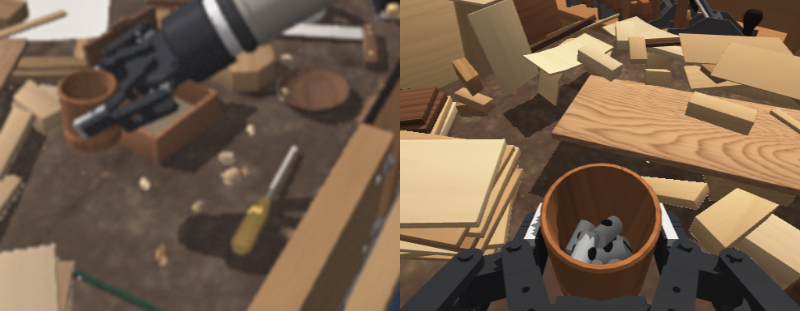

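```bash
cat > do5.py <<'E'
from p3 import *
q=np.array(robot.sense()["joint_positions"])
w=[(g+[-.01,-.03,.11],r),pr(0,.06),pr(40,.02),pr(70),pr(90),pr(110),pr(130)]
t=track(q,w);assert not isinstance(t,int),t
print(len(t),min(ok(x)[1] for x in t),min(ok(x)[0] for x in t),np.abs(np.diff(t,axis=0)).max(0).round())
np.save("pourpath.npy",t)
E
cat > do5b.py <<'E'
from p3 import *
t=np.load("pourpath.npy");idx=sorted(set(list(range(2,len(t),2))+[len(t)-1]))
for k in idx: robot.move_j(list(t[k]))
robot.pause(.6);s=robot.sense();print(s["time_s"],s["finger_gap"],s["contact_force"],s["tool_pos"])
sc=robot.grab_frame("scene")[110:250,150:330,::-1];tp=robot.grab_frame("top")[90:230,200:380,::-1]
cv2.imwrite("pics/s5.png",np.hstack([cv2.resize(sc,(400,311)),cv2.resize(tp,(400,311))]))
E
python3 do5.py && python3 do5b.py
```

```text
34 15.617108586045234 0.24504725215054804 [ 5.  4.  3. 12.  7. 10.  7.]
25.9667 0.6781431721357897 [-0.2045 -0.4937 -0.834 ] [ 0.5272 -0.4493  0.1124]
```

View pics/s5.png

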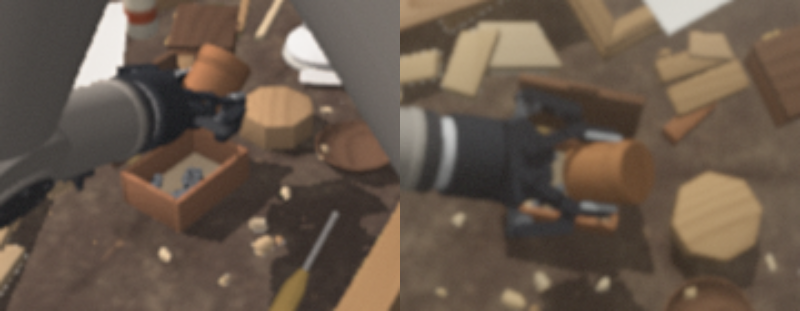

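```bash
cat > do6.py <<'E'
from p3 import *
t=np.load("pourpath.npy")
for k in sorted(set(list(range(len(t)-1,-1,-3))+[0]),reverse=True): robot.move_j(list(t[k]))
f=robot.grab_frame("wrist");cv2.imwrite("pics/w6.png",f[:,:,::-1])
a=cv2.imread("pics/s4.png")[:,400:];b=cv2.resize(f[:,:,::-1],(400,311))
for im in (a,b):
    c=cv2.cvtColor(im[212:268,160:245],cv2.COLOR_BGR2HSV);print("grey px",int(((c[...,1]<60)&(c[...,2]>60)).sum()),"mean sat",c[...,1].mean())
# nuts in the box from the top and scene views
for n in ("scene","top"):cv2.imwrite(f"pics/{n}6.png",robot.grab_frame(n)[:,:,::-1])
s=robot.sense();print(s["time_s"],s["tool_pos"],g,s["finger_gap"])
E
python3 do6.py
```

```text
grey px 1976 mean sat 85.20609243697479
grey px 0 mean sat 159.82983193277312
30.5833 [ 0.5449 -0.233   0.1413] [ 0.5436 -0.2298  0.0317] 0.6719185486262598
```

```bash
cat > do7.py <<'E'
from p3 import *
o=list(rpy(r))
robot.line_to(list(g+[0,0,.02]),o,.15);robot.pause(.2)
hit=robot.line_to(list(g+[0,0,-.002]),o,.03,f_stop=4);s=robot.sense();print(hit,s["time_s"],s["tool_pos"]-g,s["contact_force"])
robot.gripper_to(1.0);robot.pause(.2)
robot.line_to(list(g+b),o,.15);robot.line_to(list(g+b+[0,0,.14]),o,.25);s=robot.sense();print(s["time_s"],s["joint_positions"])
f=robot.grab_frame("wrist");cv2.imwrite("pics/w7.png",f[:,:,::-1])
for n in ("scene","top"):cv2.imwrite(f"pics/{n}7.png",robot.grab_frame(n)[:,:,::-1])
# cup in top & scene before/after by colour centroid
for n,(x0,x1,y0,y1) in {"scene":(180,225,195,255),"top":(185,225,150,200)}.items():
    for k in (0,7):
        im=cv2.cvtColor(cv2.imread(f"pics/{n}{k}.png"),cv2.COLOR_BGR2HSV)[y0:y1,x0:x1];m=cv2.inRange(im,(4,110,50),(14,255,255))
        print(n,k,cv2.boundingRect(m),cv2.countNonZero(m))
E
python3 do7.py
```

```text
True 32.1583 [0.0001 0.0002 0.0005] [ 0.017  -0.868   3.8425]
34.2083 [100.846   42.2637 -55.9389 101.269  -32.9388  59.6745  21.1565]
scene 0 (7, 0, 38, 51) 1107
scene 7 (6, 0, 39, 51) 1117
top 0 (5, 9, 29, 32) 392
top 7 (5, 9, 29, 31) 647
```

```bash
cat > do8.py <<'E'
from p3 import *
q=np.array(robot.sense()["joint_positions"]);p0,M0=chain(q,P,SG)
C=None
for yaw in (0,45,-45,90,-90,180,135,-135):
    rr=R.from_euler('xyz',[180,0,BY+yaw],degrees=True)
    X=[(box(.098,0,.30),rr),(box(.098,0,.108),rr),(box(.05,0,.108),rr),(box(.0,0,.108),rr),(box(.0,0,.25),rr)]
    B=best(X,q,n=15,label=str(yaw))
    if B and B[1]>8:
        z=np.array([chain(q+(B[3][0]-q)*k/10,P,SG)[0][-1] for k in range(11)])
        if C is None or B[2]<C[0]:C=(B[2],B[3],z,rr)
print(C[0],C[2].round(2).tolist());np.save("close.npy",np.vstack([C[1][0],np.r_[rpy(C[3]),0,0,0,0]]))
E
OMP_NUM_THREADS=1 python3 do8.py
```

```text
0 margin 11.9 far 86 q0 [ 28.4  49.1  13.4  26.9 -10.5 104.6 -65. ] qend [ 27.4  33.   13.7  62.1  -7.5  85.6 -60.2] zmin 0.47
45 margin 12.0 far 75 q0 [ 31.6  49.    0.7  26.5  -0.5 104.5 -22.8] qend [ 34.9  32.8  -0.1  61.7   0.1  85.5 -19.9] zmin 0.47
-45 margin 12.0 far 132 q0 [  29.    49.    11.1   26.8   -8.6  104.5 -110.6] qend [  28.6   32.9   11.4   62.1   -6.2   85.6 -106. ] zmin 0.47
90 margin 12.0 far 75 q0 [ 30.5  49.    5.   26.6  -3.9 104.5  23.1] qend [32.4 32.7  4.5 61.8 -2.5 85.5 26.7] zmin 0.47
-90 margin 11.7 far 175 q0 [  27.    49.3   19.3   27.1  -15.   104.8 -153.8] qend [  21.6   33.9   24.6   62.5  -13.5   86.2 -146.4] zmin 0.47
180 margin 11.7 far 89 q0 [ 33.8  49.2  -8.8  26.2   6.9 104.8 110.1] qend [ 40.7  33.3 -10.8  61.4   5.9  85.9 111.5] zmin 0.47
135 margin 11.9 far 74 q0 [ 28.1  49.1  14.9  26.9 -11.6 104.6  70.3] qend [26.5 33.1 15.3 62.2 -8.3 85.7 75.4] zmin 0.47
-135 margin 11.9 far 136 q0 [ 32.1  49.   -1.6  26.4   1.3 104.6 156.7] qend [ 40.3  33.2 -10.   61.4   5.5  85.8 156.8] zmin 0.47
74.32360297268255 [[0.48, -0.28, 0.21], [0.49, -0.31, 0.2], [0.51, -0.34, 0.18], [0.52, -0.37, 0.17], [0.53, -0.39, 0.17], [0.54, -0.41, 0.17], [0.56, -0.43, 0.17], [0.57, -0.44, 0.19], [0.59, -0.44, 0.22], [0.62, -0.43, 0.26], [0.64, -0.42, 0.3]]
```

```bash
cat > do9.py <<'E'
from p3 import *
q=np.array(robot.sense()["joint_positions"]);p0,M0=chain(q,P,SG)
up=track(q,[(p0[-1]+[0,0,.13],R.from_matrix(M0))]);assert not isinstance(up,int)
q0=np.array([30.5,49.,5.,26.6,-3.9,104.5,23.1]);rr=R.from_euler('xyz',[180,0,BY+90],degrees=True);o=list(rpy(rr))
z=np.array([chain(up[-1]+(q0-up[-1])*k/10,P,SG)[0][-1] for k in range(11)]);print(z.round(2).tolist());assert z[:,2].min()>.2
robot.move_j(list(up[-1]));robot.gripper_to(0.0,30);robot.move_j(list(q0))
robot.line_to(list(box(.1,0,.3)),o,.2);robot.line_to(list(box(.1,0,.108)),o,.25)
robot.line_to(list(box(.05,0,.108)),o,.1);robot.line_to(list(box(.005,0,.108)),o,.1)
s=robot.sense();print(s["time_s"],s["contact_force"])
robot.line_to(list(box(.02,0,.16)),o,.15);robot.line_to(list(box(-.02,0,.3)),o,.25);robot.pause(3)
f=robot.grab_frame("wrist");cv2.imwrite("pics/w9.png",f[:,:,::-1])
for n in ("scene","top"):cv2.imwrite(f"pics/{n}9.png",robot.grab_frame(n)[:,:,::-1])
a=cv2.imread("pics/scene9.png")[110:290,150:350]
cv2.imwrite("pics/f9.png",np.hstack([cv2.resize(a,(400,360)),cv2.resize(cv2.imread("pics/top9.png")[80:280,140:380],(400,333),).copy() if 0 else cv2.resize(cv2.imread("pics/top9.png")[80:280,150:370],(400,360))]))
print(robot.sense()["time_s"])
E
python3 do9.py
```

```text
[[0.48, -0.28, 0.34], [0.49, -0.31, 0.33], [0.5, -0.33, 0.32], [0.52, -0.36, 0.3], [0.53, -0.38, 0.28], [0.54, -0.4, 0.27], [0.56, -0.41, 0.26], [0.57, -0.42, 0.26], [0.59, -0.43, 0.27], [0.62, -0.43, 0.28], [0.64, -0.42, 0.3]]
39.3917 [-0.0431  0.3797  0.3334]
43.7833
```

```bash
cat > do10.py <<'E'
from p3 import *
o=list(rpy(R.from_euler('xyz',[180,0,BY+90],degrees=True)))
robot.line_to(list(box(-.025,0,.075)),o,.25);robot.pause(.2)
hit=robot.line_to(list(box(-.025,0,.046)),o,.02,f_stop=4);s=robot.sense();print(hit,s["tool_pos"],s["contact_force"])
robot.line_to(list(box(-.025,0,.30)),o,.25)
robot.move_j([71.0,17.8,.8,86.6,-.25,75.6,-1.6]);s=robot.sense();print(s["time_s"],s["tool_pos"])
for n in ("scene","top"):cv2.imwrite(f"pics/{n}10.png",robot.grab_frame(n)[:,:,::-1])
a=cv2.imread("pics/scene10.png")[120:310,150:350];b=cv2.imread("pics/top10.png")[100:280,130:380]
cv2.imwrite("pics/f10.png",np.hstack([cv2.resize(a,(400,380)),cv2.resize(b,(400,380))]))
E
python3 do10.py
```

```text
True [ 0.5178 -0.3943  0.0521] [-0.4993  0.4332  4.8806]
48.6917 [ 0.1595 -0.5268  0.2316]
```

View pics/f10.png

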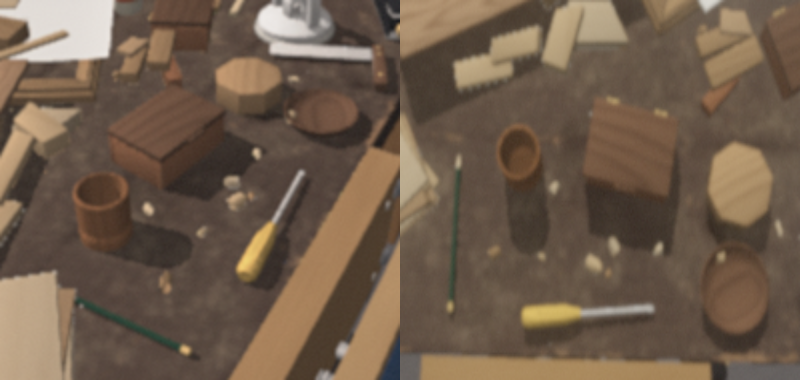

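The final picture shows the lid shut (the tip touched it at z = 0.052). The cup stands upright and empty at its place (about 103,212 in the left half), and the bystanders have not moved. I see no stray nuts on the bench.

```bash
python3 -c "
from station import robot
print(robot.close_job())"
```

```text
the job is handed in; nothing more can be done
None
```

I opened the near box, tipped the nuts from the cup into it, stood the empty cup upright back in its place, shut the lid, and handed the job in at about 49 s; I did not count the eight nuts in the box, but the cup was empty and I saw none loose on the bench.

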